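# Centre the dosing ball on the scale and zero it

### The job

The detergent dosing ball stands off-centre on the small round pan of the scale. Without gripping it or picking it up, nudge it gently with the fingers until it stands upright in the middle of the pan, then take the fingers off it and press the scale's zero key all the way down with a fingertip and let it come up again. Do not tip the ball or knock it off the pan, do not press the key before the ball is centred, and leave everything else on the worktop where it is.

Things in the scene. Friction and masses are not known exactly. Their poses are not given: they have to be found in the camera images.
- dosing_ball: squat white plastic dosing ball with a short grey cap, 60 mm tall, about 120 g, loose; origin at the centre of its underside, z up. Flat foot 40 mm across; widest (68 mm) 20 to 26 mm up; 38 mm at 49 mm; cap 34 mm across from 49 to 60 mm. Stands on the pan 18 to 26 mm off its middle, in any direction. Slides when nudged slowly at its widest part, tips if pushed higher, slides on if struck fast
- pan_top (a point): centre of the top face of the scale's round steel pan, 80 mm across and 7 mm thick, fixed, 40 mm above the worktop and 17 mm above the scale's case
- scale: flat white scale case fixed to the worktop, 200 mm along its x by 150 mm along its y, its top 23 mm above the worktop; origin at the centre of its underside. Pan centre at x +40 mm, y 0; black display (flush) at x -70, y +36 mm; zero key at x -70, y -36 mm
- zero_key (a joint): round grey spring push key in a fixed grey collar 44 mm across and 12 mm tall: 0 = up, grows as it is pressed, 0.006 m = fully down (takes about 4 N straight down; the key then still stands 4 mm above its collar); comes up by itself when let go
- zero_key_top (a point): centre of the top of the zero key, 28 mm across, 45 mm above the worktop when up; moves straight down 6 mm when pressed
- peg_right: green clothes peg lying beside the scale on its right (-y) side, 15 x 72 x 12 mm, bystander
- peg_left: green clothes peg lying beside the scale on its left (+y) side, 15 x 72 x 12 mm, bystander
- notebook: dark blue notebook lying flat, 148 x 109 x 14 mm, bystander
- pen: green pen lying flat, 12 x 145 x 9 mm, bystander
- scissors: blue-handled scissors lying flat, 87 x 199 x 9 mm, bystander
- dropper: small brown dropper bottle standing upright, 34 mm across, 102 mm tall, bystander
Not all that is in view belongs to the job. What is shaped like the dosing_ball but orange or yellow is not meant.

How it is judged:
On the way, in this order (a step that is already met when the one before it is completed fails the run):
1. the ball stands still and untouched in the middle of the pan (within 6 mm) (horizontal distance between dosing_ball and pan_top below 0.006 m and angle between dosing_ball's own z axis and vertical below 0.06 rad and linear speed of dosing_ball below 0.01 m/s and contact force between dosing_ball and the arm below 0.1 N and contact force between dosing_ball and the fingers below 0.1 N), for 0.2 s.
2. the zero key is pressed down (at least 5 mm) with the ball in the middle (value of joint zero_key above 0.005 m and horizontal distance between dosing_ball and pan_top below 0.006 m), for 0.05 s.
At the end, for the whole second after the job is handed in: The ball stands upright (within 3.4 degrees) and still on the pan, its middle within 6 mm of the pan's middle, and the zero key has been pressed and is up again (within 1.5 mm) (horizontal distance between dosing_ball and pan_top below 0.006 m and angle between dosing_ball's own z axis and vertical below 0.06 rad and z of dosing_ball in the frame of pan_top between -0.003 and 0.003 m and linear speed of dosing_ball below 0.01 m/s and value of joint zero_key below 0.0015 m); the robot touches nothing.
It fails at once if the ball is lifted off the pan (more than 10 mm) (z of dosing_ball in the frame of pan_top above 0.01 m).
It fails at once if the ball is tipped (more than 20 degrees) or knocked off the pan (z of dosing_ball in the frame of pan_top below -0.008 m or angle between dosing_ball's own z axis and vertical above 0.35 rad).
It fails at once if the ball is gripped or struck hard (more than 15 N from the fingers) (contact force between dosing_ball and the fingers above 15 N).
It fails at once if the zero key is pressed while the ball is off-centre (value of joint zero_key above 0.003 m and horizontal distance between dosing_ball and pan_top above 0.008 m).
It fails at once if something else on the worktop is moved (more than 15 mm) (distance of any of peg_right, peg_left, notebook, pen, scissors, dropper from where it was at the start of the episode above 0.015 m).
It also fails if it takes over 48 s, if anything falls off the work surface, if the arm or the gripper's body presses on something with over 40 N, if the wrist force passes 120 N, or if a joint passes its speed limit or range.

### The arm

A 6-joint arm with a two-finger parallel gripper is mounted at the origin on a cart in front of the work surface, level with it; the furniture and walls round the work are solid. World frame = base frame: x ahead of the robot, y to its left, z up, the work surface at z = 0. Lengths are in m, angles in rad, forces in N, time in s.
With the tool pointing down it reaches from about 0.25 to 0.775 m from the base axis. Payload 8.9 kg.
Tool frame: the origin (TCP) lies midway between the tips of the shut fingers; the grasp point (between the pads) lies env.grip_depth behind it (env.grip_depth is the distance from the TCP to the grasp point, in m); z points along the fingers, y is the direction in which the jaws open and shut (so a half turn about z gives the same grasp; the last joint's range is limited). The gripper opens to 85 mm and grips with 20 to 120 N. Pads are 22 mm wide; open, the fingers measure 114 mm over their backs; the gripper's body (76 mm by 85 mm) begins 54 mm behind the grasp point. The pads swing forward as they close: fully open they stand 13 mm farther back than shut.
Start: joints at [1.176, 0.291, -0.153, 1.127, 0, 1.431], TCP at [0.133, 0.508, 0.207] pointing down, gripper open.
Joint ranges: [-2.52, 2.52], [-0.91, 1.74], [-1.3, 1.37], [-1.96, 2.02], [-1.52, 1.47], [-3.14, 3.14]. Speed limits (rad/s): [2.22, 2.22, 2.79, 3.14, 3.14, 3.14].

### API

Orientations are given as [roll, pitch, yaw] about the fixed x, y, z axes, in that order (R = Rz(yaw) Ry(pitch) Rx(roll)).
In Python, from rig import env gives the robot as it stands.
- The arm moves only by the tool jog_arm, never from a script. Its argument "commands" is one flat list of numbers, 7 for each row, row after row: the finger opening in cm, from 0 to 8.54, then the shift along the tool's x, y, z in cm, then the turn, a rotation vector about the tool's x, y, z in degrees. A call has 1 to 5 rows; each row shifts and turns the pose as measured when the row begins, along the tool's axes as they then stand; what a row does not reach is not made up. A row lasts 1/8 s, in which the tool goes at most 62.5 mm and 10.7 degrees, less where a joint would pass 70% of its speed; a pose out of reach is approached as far as the arm can. A call is refused whole if a number of a shift passes 6.25 or a number of a turn 10.7, either way. A call with a gripper value outside its range is refused whole. The fingers move at their own pace and stop on an object; "squeeze" is the grip in N (left out, the last holds). Time passes only in rows, so rows that do not move let the fingers close. It gives the time, the measured TCP pose, the force and the opening at its end, in the units of the state.
- env.read_state(): the state, without advancing time (a new reading comes with each control period).
- env.capture(name): name is "side" or "top"; returns a dict with "frame" (480x640x3 uint8, red, green, blue), "fx", "fy", "cx", "cy" (pixels), "distortion" ([k1, k2, p1, p2, k3] as OpenCV has them; the pictures are not rectified), "T" (4x4, takes a point from camera to world coordinates). Camera axes: x right, y up, looking along -z (the intrinsics and any distortion apply to the point x, -y, -z); pixel columns grow to the right and rows downward; lengths in m; the calibration is good to about 2 mm. A picture is of the moment at which its call begins. There is no depth.
- env.hand_in(): hands the job in, once; it reports no verdict.
Trained networks look in a picture, given as the dict that the camera call returned (one of the last four; its "shot" number tells which), for a name from the list of things; names that differ only in an ending like _2 or _b are one class to them, and where a whole thing is asked for, a point or a joint stands for the part that bears it (a point fixed in the world has none). Each returns a list of dicts, best first, with "confidence" (0 to 1); they miss things now and then, are a little off and sometimes report something else, mostly with a low value. They report only what shows in the picture. A call takes as long as a camera call. They do not tell look-alikes from the thing itself.
- env.trace(picture, target): "region" (480x640 bool, what is visible of it) and "extent" ([left, top, right, bottom] in pixels, round what is visible of it).
- env.pinpoint(picture, target): "point" ([column, row] in pixels: a listed point, or the origin of a listed thing).
The state is a dict: "time_s": time; "q": joint angles; "qd": joint speeds; "joint_torque": joint torques, N m; "tcp_pos": TCP position; "tcp_rot": TCP orientation; "contact_force": force on the tool from outside, world axes, zero at the start; "ft_torque": the same for the moment, N m; "width": finger opening in m.
Only numpy, scipy, OpenCV 4.12 (cv2) and the standard library are available. Lean on these libraries where they do the work, as an engineer would, in place of code of your own. Each camera call takes 0.05 s, during which the arm holds its last target. There are 200 camera calls.

## Working session

There is one attempt and no reset: what is moved stays moved. The work goes in short steps, Python scripts to look and compute and a tool call to move; the robot and the scene stay as the last step left them, time stands still between calls to the robot, and variables do not carry over. Pictures are saved under pics/ and viewed, on a budget of 10 in all, crops included, one or two more only if the job needs it, and the job is handed in when it is done.

Besides the shell and the picture viewer there is one more tool, called as name(argument=value, ...) on one line, values as JSON. jog_arm: Moves the arm, as the interface text tells. Its arguments: {"type":"object","properties":{"commands":{"type":"array","items":{"type":"number"}},"squeeze":{"type":"number"}},"required":["commands"]}

```bash
mkdir -p pics
cat > h.py <<'E'
import numpy as np, cv2
from rig import env
def ray(c,px):
    K=np.array([[c["fx"],0,c["cx"]],[0,c["fy"],c["cy"]],[0,0,1]])
    u=cv2.undistortPoints(np.array([[px]],float),K,np.array(c["distortion"],float))[0,0]
    T=np.array(c["T"]); d=T[:3,:3]@np.array([u[0],-u[1],-1]); return T[:3,3],d
def atz(c,px,z):
    o,d=ray(c,px); return o+d*(z-o[2])/d[2]
def proj(c,P):
    T=np.array(c["T"]); p=(np.atleast_2d(P)-T[:3,3])@T[:3,:3]; p=p*[1,-1,-1]
    K=np.array([[c["fx"],0,c["cx"]],[0,c["fy"],c["cy"]],[0,0,1]])
    return cv2.projectPoints(p.reshape(-1,1,3),np.zeros(3),np.zeros(3),K,np.array(c["distortion"],float))[0][:,0]
E
python3 - <<'E'
from h import *
Z=dict(dosing_ball=.04,pan_top=.04,scale=0,zero_key_top=.045,peg_right=0,peg_left=0,dropper=0)
for n in("top","side"):
    c=env.capture(n); cv2.imwrite(f"pics/{n}0.png",c["frame"][...,::-1])
    print(n,np.round(np.array(c["T"])[:3,3],3),c["fx"])
    for t,z in Z.items():
        for r in env.pinpoint(c,t)[:3]: print(t,round(r["confidence"],2),np.round(r["point"],1),np.round(atz(c,r["point"],z)[:2],4))
s=env.read_state();print(s["time_s"],s["tcp_pos"],s["tcp_rot"],s["width"],env.grip_depth)
E
```

```text
top [ 0.444 -0.075  1.22 ] 615.6735690282085
dosing_ball 0.84 [283.9 224.3] [5.59e-01 4.00e-04]
dosing_ball 0.67 [282.6 167.3] [0.67   0.0058]
pan_top 0.88 [279.1 234.8] [0.5385 0.0092]
scale 0.58 [283.4 259.7] [0.4924 0.0022]
scale 0.25 [411.4 193.2] [ 0.6305 -0.2503]
zero_key_top 0.5 [304.7 287.9] [ 0.4378 -0.0425]
zero_key_top 0.38 [278.2 256.8] [0.496  0.0094]
peg_right 0.77 [341.9 257.8] [ 0.4985 -0.1136]
peg_right 0.25 [276.2 233.1] [0.545  0.0179]
peg_left 0.58 [231.6 261.5] [0.4868 0.1048]
dropper 0.87 [410.8 192.2] [ 0.6325 -0.2491]
dropper 0.41 [303.5 286.2] [ 0.4409 -0.0388]
side [0.342 0.849 0.648] 535.1182354244172
dosing_ball 0.88 [328.2 257.7] [ 0.5461 -0.1356]
dosing_ball 0.66 [307.3 289.1] [ 0.5603 -0.0065]
dosing_ball 0.57 [248.1 300.2] [0.6615 0.0588]
pan_top 0.73 [314.9 294.2] [0.5414 0.0068]
scale 0.81 [335.5 310.6] [ 0.5008 -0.0034]
zero_key_top 0.66 [367.8 283.8] [ 0.445  -0.0484]
peg_right 0.77 [349.5 283.5] [ 0.4914 -0.1066]
peg_left 0.9 [325.1 344.1] [0.4983 0.1018]
peg_left 0.28 [334.6 309.5] [ 0.5033 -0.0066]
dropper 0.65 [305.2 239.2] [ 0.6339 -0.2724]
0.8 [0.13285398 0.50791782 0.20690961] [3.14156305e+00 1.82248760e-05 2.88576788e+00] 0.08526496094129904 0.0187
```

Run:
```python
import cv2,numpy as np
t=cv2.imread("pics/top0.png");s=cv2.imread("pics/side0.png")
a=cv2.resize(t[130:330,180:440],(780,600),interpolation=cv2.INTER_CUBIC)
cv2.imwrite("pics/a.png",a)
cv2.imwrite("pics/b.png",cv2.resize(s[180:380,180:440],(780,600),interpolation=cv2.INTER_CUBIC))
```

```text
(no output)
```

View pics/a.png

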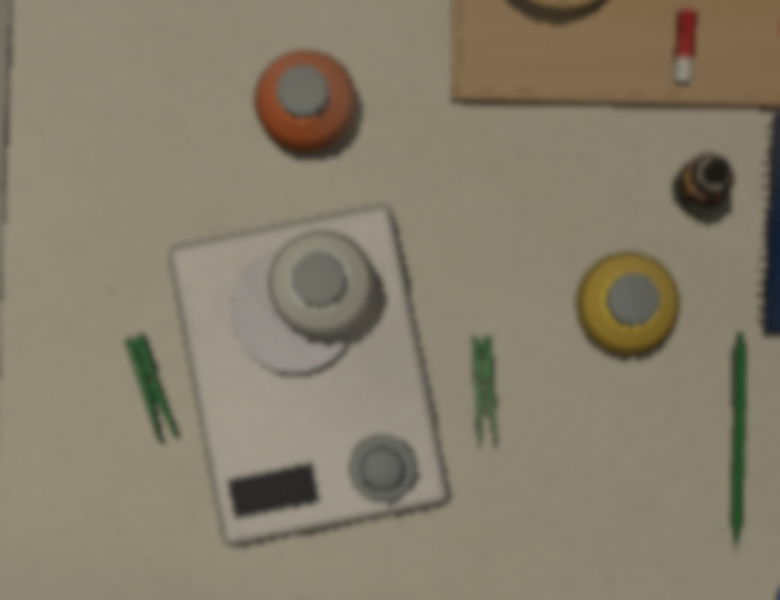

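View pics/b.png

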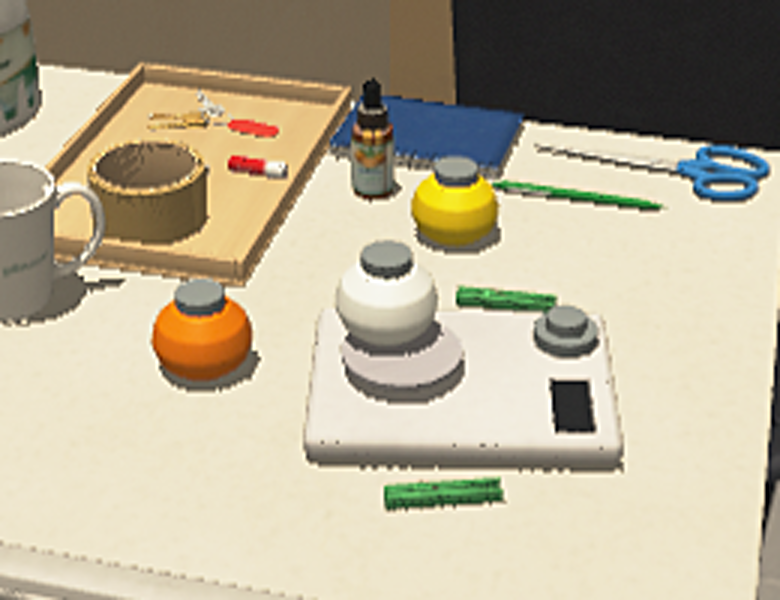

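The white ball on the pan is at about top pixel (287, 225). The orange ball at (282, 164) and the yellow one at (389, 231) are look-alikes; only the white one stands on the pan. Next I fit the poses.

```bash
cat >> h.py <<'E'
from scipy.optimize import minimize
A=np.linspace(0,2*np.pi,60,endpoint=False)
def ring(x,y,z,r): return np.c_[x+r*np.cos(A),y+r*np.sin(A),0*A+z]
PROF=[(0,20),(6,26),(12,31),(20,34),(26,34),(32,33),(38,30),(44,25),(49,19),(60,17)]
def ballpts(x,y,z0=.04): return np.vstack([ring(x,y,z0+h/1e3,r/1e3) for h,r in PROF])
def hullmask(c,P):
    S=8; m=np.zeros((480,640),np.uint8)
    cv2.fillConvexPoly(m,np.round(cv2.convexHull(proj(c,P).astype(np.float32))*16).astype(np.int32),1,shift=4); return m>0
def whitemask(c,near):
    """trace region whose extent is nearest to pixel `near`"""
    rs=env.trace(c,"dosing_ball")
    f=lambda r:np.hypot((r["extent"][0]+r["extent"][2])/2-near[0],(r["extent"][1]+r["extent"][3])/2-near[1])
    r=min(rs,key=f); return r
def poly(c,P): return cv2.convexHull(proj(c,P).astype(np.float32))[:,0]
def cen(m):
    ys,xs=np.nonzero(m); return np.array([xs.mean(),ys.mean()])
def fitball(c,m,x0,z0=.04):
    def f(p):
        q=poly(c,ballpts(p[0],p[1],z0)); M=cv2.moments(q); return np.sum((np.array([M["m10"],M["m01"]])/M["m00"]-cen(m))**2)
    r=minimize(f,x0,method="Nelder-Mead",options=dict(xatol=1e-5,fatol=1e-6,initial_simplex=[x0,np.add(x0,[.01,0]),np.add(x0,[0,.01])])); return r.x
E
python3 - <<'E'
from h import *
for n in("top","side"):
    c=env.capture(n)
    for r in env.trace(c,"dosing_ball")[:4]:
        e=r["extent"]; print(n,"ball",round(r["confidence"],2),np.round(e,1),r["region"].sum())
        for z0 in (.04,0):
            x=fitball(c,r["region"],list(atz(c,cen(r["region"]),z0+.025)[:2]),z0)
            q=hullmask(c,ballpts(*x,z0)); print("   z0",z0,np.round(x,4),"area",q.sum(),"iou",round((q&r["region"]).sum()/(q|r["region"]).sum(),3))
    r=env.trace(c,"scale")[0]; print("scale",r["confidence"],np.round(r["extent"],1))
    h=cv2.convexHull(np.argwhere(r["region"])[:,::-1].astype(np.float32))[:,0]
    m=np.zeros((480,640),np.uint8); cv2.fillConvexPoly(m,h.astype(np.int32),1)
    def pts(p):
        C,S=np.cos(p[2]),np.sin(p[2]); X=np.array([[sx*.1,sy*.075,z] for sx in(-1,1) for sy in(-1,1) for z in(0,.023)])
        X[:,:2]=X[:,:2]@np.array([[C,S],[-S,C]])+p[:2]; 
        return X
    def f(p):
        a=m.astype(bool); b=hullmask(c,pts(p)); return 1-(a&b).sum()/(a|b).sum()
    best=None
    for yaw in (0.1,.2,.3):
        r2=minimize(f,[.497,.002,yaw],method="Nelder-Mead",options=dict(initial_simplex=[[.49,.0,yaw],[.5,.0,yaw],[.49,.01,yaw],[.49,0,yaw+.1]]))
        if best is None or r2.fun<best.fun: best=r2
    p=best.x; C,S=np.cos(p[2]),np.sin(p[2]); w=lambda x,y:np.round([p[0]+C*x-S*y,p[1]+S*x+C*y],4)
    print("fit",np.round(p,4),best.fun,"pan",w(.04,0),"key",w(-.07,-.036),"disp",w(-.07,.036))
    for t in("pan_top","zero_key_top"):
        for r in env.trace(c,t)[:2]: print(t,round(r["confidence"],2),r["extent"],r["region"].sum())
        for r in env.pinpoint(c,t)[:1]: print(t,round(r["confidence"],2),np.round(atz(c,r["point"],.04 if t[0]=="p" else .045),4))
E
```

```text
top ball 0.94 [368.4 214.2 405.1 252.4] 911
   z0 0.04 [ 0.5476 -0.1983] area 1084 iou 0.84
   z0 0 [ 0.5512 -0.2026] area 1021 iou 0.892
top ball 0.85 [265.7 146.8 297.  183.2] 921
   z0 0.04 [0.6725 0.0068] area 1078 iou 0.854
   z0 0 [0.6804 0.0097] area 1007 iou 0.915
top ball 0.57 [267.6 207.  305.1 242.8] 1040
   z0 0.04 [ 0.5562 -0.0064] area 1079 iou 0.96
   z0 0 [ 0.5601 -0.004 ] area 1015 iou 0.972
scale 0.73 [233.  205.7 331.7 311.6]
fit [0.5014 0.0036 0.2173] 0.01285855588526208 pan [0.5405 0.0123] key [ 0.4408 -0.0466] disp [0.4253 0.0237]
pan_top 0.95 [254.6, 217.7, 296.7, 256.1] 640
pan_top 0.8 [0.5394 0.0157 0.04  ]
zero_key_top 0.62 [297.0, 281.9, 313.6, 293.2] 141
zero_key_top 0.73 [ 0.4975 -0.0008  0.045 ]
side ball 0.93 [230.1 275.7 262.5 306.2] 841
   z0 0.04 [0.6595 0.0661] area 1074 iou 0.783
   z0 0 [0.6813 0.0122] area 941 iou 0.894
side ball 0.88 [318.2 235.  345.8 262.6] 640
   z0 0.04 [ 0.5392 -0.1332] area 817 iou 0.783
   z0 0 [ 0.5528 -0.201 ] area 716 iou 0.894
side ball 0.6 [292.2 259.  324.7 297.5] 940
   z0 0.04 [ 0.5581 -0.0047] area 978 iou 0.957
   z0 0 [ 0.5729 -0.0636] area 858 iou 0.913
scale 0.9 [284.1 278.2 384.6 336.8]
fit [ 0.5067 -0.0039  0.2608] 0.06050390347764367 pan [0.5453 0.0064] key [ 0.4483 -0.0568] disp [0.4298 0.0128]
pan_top 0.77 [290.4, 286.9, 331.5, 310.1] 605
pan_top 0.66 [0.545  0.0141 0.04  ]
zero_key_top 0.67 [ 0.4506 -0.0481  0.045 ]
```

Run:
```python
from h import *
out=[]
for n,o in(("top",(210,195)),("side",(260,235))):
    c=env.capture(n)
    # pan fit: ring edges vs image gradient, ball-excluded
    g=cv2.GaussianBlur(c["frame"],(0,0),.7).astype(float).sum(2); gx=cv2.Sobel(g,-1,1,0);gy=cv2.Sobel(g,-1,0,1);G=np.hypot(gx,gy).astype(np.float32)
    G[hullmask(c,np.vstack([ballpts(.557,-.0055)]))]=0
    k=cv2.dilate(hullmask(c,ballpts(.557,-.0055)).astype(np.uint8),np.ones((7,7)))>0; G[k]=0
    best=max(((np.mean(cv2.remap(G,proj(c,ring(x,y,z,.04)).astype(np.float32),None,cv2.INTER_LINEAR)),x,y,z) for z in(.04,) for x in np.arange(.53,.552,.0005) for y in np.arange(.0,.024,.0005)))
    print(n,"pan edge",np.round(best,4))
    P=best[1:3]
    im=np.ascontiguousarray(c["frame"][...,::-1]); s=6
    im=cv2.resize(im[o[1]:o[1]+100,o[0]:o[0]+130],None,fx=s,fy=s,interpolation=cv2.INTER_CUBIC)[:600,:390*2]
    def dr(X,col): cv2.polylines(im,[np.round((proj(c,X)-o+.5)*s).astype(np.int32)],True,col,1)
    dr(ring(*P,.04,.04),(0,0,255)); dr(ring(.5405,.0123,.04,.04),(255,0,0)); dr(ring(.557,-.0055,.1,.017),(0,255,0))
    q=poly(c,ballpts(.557,-.0055)); cv2.polylines(im,[np.round((q-o+.5)*s).astype(np.int32)],True,(0,255,0),1)
    out.append(cv2.resize(im,(390*2,300*2))[:, :])
cv2.imwrite("pics/c.png",cv2.resize(np.hstack([cv2.resize(i,(520,400)) for i in out]),(800,308)))
cv2.imwrite("pics/c1.png",np.vstack([cv2.resize(i,(520,300),interpolation=cv2.INTER_AREA) if 0 else i[100:400,100:700] for i in out]))
```

```text
Traceback (most recent call last):
cv2.error: OpenCV(4.12.0) /io/opencv/modules/imgproc/src/imgwarp.cpp:1821: error: (-215:Assertion failed) ((map1.type() == CV_32FC2 || map1.type() == CV_16SC2) && map2.empty()) || (map1.type() == CV_32FC1 && map2.type() == CV_32FC1) in function 'remap'
```

Run:
```python
from h import *
out=[]
for n,o in(("top",(230,195)),("side",(260,240))):
    c=env.capture(n)
    g=cv2.GaussianBlur(c["frame"],(0,0),.7).astype(float).sum(2); G=np.hypot(cv2.Sobel(g,-1,1,0),cv2.Sobel(g,-1,0,1)).astype(np.float32)
    k=cv2.dilate(hullmask(c,ballpts(.557,-.0055)).astype(np.uint8),np.ones((9,9)))>0; G[k]=0
    sc=lambda x,y:np.mean(cv2.remap(G,proj(c,ring(x,y,.04,.04)).astype(np.float32)[:,None],None,cv2.INTER_LINEAR))
    best=max((sc(x,y),x,y) for x in np.arange(.53,.552,.0005) for y in np.arange(.0,.024,.0005))
    print(n,"pan edge",np.round(best,4),sc(.5405,.0123)); P=best[1:]
    s=6; im=cv2.resize(c["frame"][o[1]:o[1]+66,o[0]:o[0]+100,::-1],None,fx=s,fy=s,interpolation=cv2.INTER_CUBIC)
    def dr(q,col): cv2.polylines(im,[np.round((q-o+.5)*s).astype(np.int32)],True,col,1)
    dr(proj(c,ring(*P,.04,.04)),(0,0,255)); dr(proj(c,ring(.5405,.0123,.04,.04)),(255,0,0)); dr(proj(c,ring(.557,-.0055,.1,.017)),(0,255,0))
    dr(poly(c,ballpts(.557,-.0055)),(0,255,0)); out.append(im)
cv2.imwrite("pics/c1.png",cv2.resize(np.vstack(out),None,fx=.75,fy=.75))
```

```text
top pan edge [8.74022e+01 5.37500e-01 1.05000e-02] 43.487907
side pan edge [4.591105e+02 5.430000e-01 1.300000e-02] 397.15344
```

View pics/c1.png

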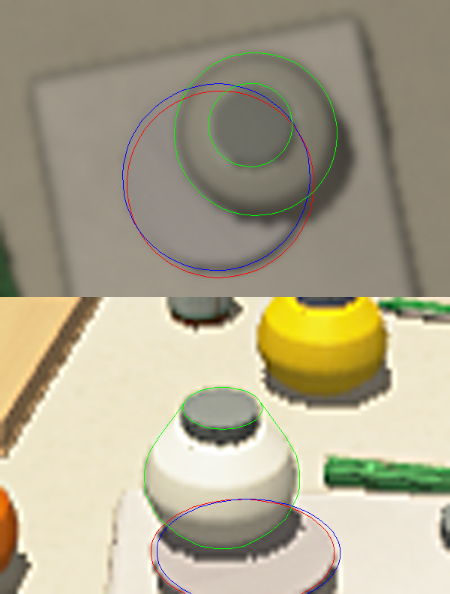

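Green outlines fit the white ball. The pan edge is at about (0.5415, 0.012) and the ball at (0.557, -0.0055), which puts the ball 23 mm off, inside the 18–26 mm given. Plan: straddle the ball with the open jaws, tool y along the offset, and nudge it with one finger. First I travel there at height.

```bash
cat >> h.py <<'E'
from scipy.spatial.transform import Rotation as Ro
def plan(goal,yaw,n):
    s=env.read_state(); R=Ro.from_euler("xyz",s["tcp_rot"]); p=np.array(s["tcp_pos"]); 
    Rg=Ro.from_euler("xyz",[np.pi,0,yaw]); dr=(R.inv()*Rg).as_rotvec()/n; d=(np.array(goal)-p)/n
    print("t",s["time_s"],"tcp",np.round(p,4),"yaw",s["tcp_rot"][2],"F",np.round(s["contact_force"],1),"w",round(s["width"],4))
    for i in range(n):
        print(np.round(R.inv().apply(d)*100,2),np.round(np.degrees(dr),1)); R=R*Ro.from_rotvec(dr)
E
python3 -c "
from h import *
plan([.557,-.0055,.19],-2.42,13)"
```

```text
t 1.65 tcp [0.1328 0.5079 0.2069] yaw 2.8858461386755927 F [-0.8  0.4  0.2] w 0.0849
[-4.16 -3.    0.13] [-0.  -0.  -4.3]
[-3.92 -3.3   0.13] [-0.  -0.  -4.3]
[-3.66 -3.58  0.13] [-0.  -0.  -4.3]
[-3.38 -3.85  0.13] [-0.  -0.  -4.3]
[-3.08 -4.09  0.13] [-0.  -0.  -4.3]
[-2.77 -4.31  0.13] [-0.  -0.  -4.3]
[-2.43 -4.51  0.13] [-0.  -0.  -4.3]
[-2.09 -4.68  0.13] [-0.  -0.  -4.3]
[-1.73 -4.82  0.13] [-0.  -0.  -4.3]
[-1.36 -4.94  0.13] [-0.  -0.  -4.3]
[-0.99 -5.03  0.13] [-0.  -0.  -4.3]
[-0.61 -5.09  0.13] [-0.  -0.  -4.3]
[-0.23 -5.12  0.13] [-0.  -0.  -4.3]
```

jog_arm(commands=[8.54,-4.2,-3.0,0.1,0,0,-4.3,8.54,-3.9,-3.3,0.1,0,0,-4.3,8.54,-3.7,-3.6,0.1,0,0,-4.3,8.54,-3.4,-3.9,0.1,0,0,-4.3,8.54,-3.1,-4.1,0.1,0,0,-4.3], squeeze=20)

```text
time_s: 2.28
tcp_pos: [0.301, 0.3078, 0.2018]
tcp_rot: [3.14, 0.002, -3.004]
contact_force: [1.1, 0.6, -0.4]
width: 0.0852
```

jog_arm(commands=[8.54,-2.8,-4.3,0.1,0,0,-4.3,8.54,-2.4,-4.5,0.1,0,0,-4.3,8.54,-2.1,-4.7,0.1,0,0,-4.3,8.54,-1.7,-4.8,0.1,0,0,-4.3,8.54,-1.4,-4.9,0.1,0,0,-4.3])

```text
time_s: 2.9
tcp_pos: [0.4738, 0.1074, 0.1977]
tcp_rot: [3.141, 0.006, -2.616]
contact_force: [-0.3, 0.9, 0.3]
width: 0.0851
```

```bash
python3 -c "
from h import *
plan([.557,-.0055,.15],-2.42,4)"
```

```text
t 2.9 tcp [0.4738 0.1074 0.1977] yaw -2.61605503042131 F [-0.3  0.9  0.3] w 0.0851
[-0.37 -3.49  1.19] [-0.   0.1 -2.8]
[-0.21 -3.5   1.19] [-0.   0.1 -2.8]
[-0.04 -3.51  1.19] [-0.   0.1 -2.8]
[ 0.13 -3.5   1.19] [-0.   0.1 -2.8]
```

jog_arm(commands=[8.54,-0.4,-3.5,1.2,0,0,-2.8,8.54,-0.2,-3.5,1.2,0,0,-2.8,8.54,0,-3.5,1.2,0,0,-2.8,8.54,0.1,-3.5,1.2,0,0,-2.8,8.54,0,0,0,0,0,0])

```text
time_s: 3.52
tcp_pos: [0.5624, -0.0126, 0.1482]
tcp_rot: [-3.14, 0.008, -2.418]
contact_force: [-0.7, 0.2, -0.3]
width: 0.0852
```

Run:
```python
from h import *
plan([.557,-.0055,.12],-2.42,1)
out=[]
for n,o in(("top",(230,165)),("side",(260,200))):
    c=env.capture(n); s=6; im=cv2.resize(c["frame"][o[1]:o[1]+100,o[0]:o[0]+100,::-1],None,fx=4,fy=4,interpolation=cv2.INTER_CUBIC); out.append(im)
cv2.imwrite("pics/d.png",np.hstack(out))
```

```text
t 3.525 tcp [ 0.5624 -0.0126  0.1482] yaw -2.4178930804252396 F [-0.7  0.2 -0.3] w 0.0852
[-0.04  0.89  2.82] [-0.1  0.4  0.1]
```

View pics/d.png

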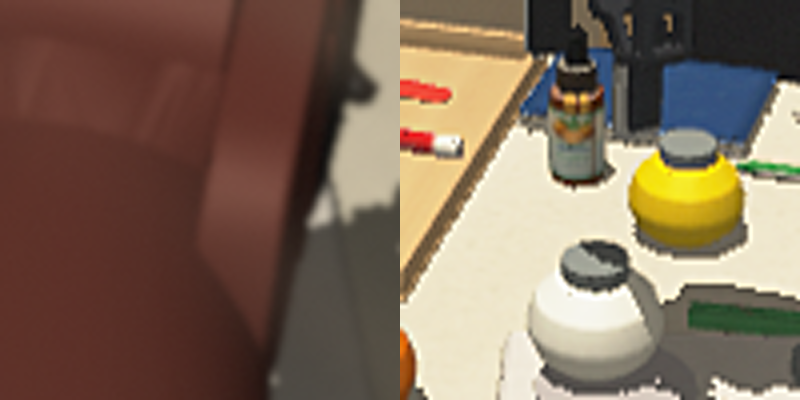

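jog_arm(commands=[8.54,0,0.9,1.4,0,0.4,0,8.54,0,0,1.4,0,0,0,8.54,0,0,0,0,0,0])

```text
time_s: 4.0
tcp_pos: [0.5539, -0.0011, 0.1198]
tcp_rot: [-3.14, 0.001, -2.415]
contact_force: [-0.4, -0.3, 0.1]
width: 0.0857
```

Run:
```python
from h import *
plan([.557,-.0055,.042],-2.42,5)
c=env.capture("side"); o=(220,170)
cv2.imwrite("pics/e.png",cv2.resize(c["frame"][o[1]:o[1]+150,o[0]:o[0]+200,::-1],None,fx=4,fy=4,interpolation=cv2.INTER_CUBIC))
```

```text
t 4.0 tcp [ 0.5539 -0.0011  0.1198] yaw -2.415027789019988 F [-0.4 -0.3  0.1] w 0.0857
[ 0.01 -0.11  1.56] [-0.   0.   0.1]
[ 0.01 -0.11  1.56] [-0.   0.   0.1]
[ 0.01 -0.11  1.56] [-0.   0.   0.1]
[ 0.01 -0.11  1.56] [-0.   0.   0.1]
[ 0.01 -0.11  1.56] [-0.   0.   0.1]
```

View pics/e.png

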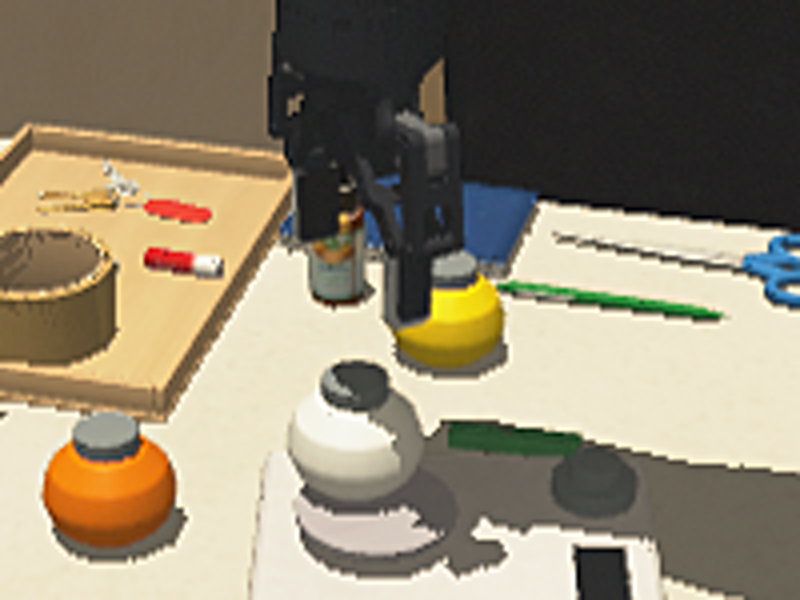

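jog_arm(commands=[8.54,0,-0.25,0,0,0,0,8.54,0,-0.25,0,0,0,0,8.54,0,0,0,0,0,0])

```text
time_s: 4.42
tcp_pos: [0.5586, -0.0052, 0.1213]
tcp_rot: [-3.138, 0.003, -2.415]
contact_force: [0.8, 0.1, -0.6]
width: 0.0856
```

jog_arm(commands=[8.54,0,0,0,0,0,0])

```text
time_s: 4.55
tcp_pos: [0.5587, -0.0054, 0.1214]
tcp_rot: [-3.138, 0.003, -2.415]
contact_force: [-0.4, 0.0, -0.2]
width: 0.0855
```

jog_arm(commands=[8.54,0.1,0.1,1.5,-0.2,0.2,0,8.54,0,0,1.5,0,0,0,8.54,0,0,1.0,0,0,0,8.54,0,0,0,0,0,0])

```text
time_s: 5.05
tcp_pos: [0.5563, -0.0052, 0.0776]
tcp_rot: [3.14, -0.002, -2.415]
contact_force: [-0.5, 0.1, -0.3]
width: 0.0852
```

Run:
```python
from h import *
plan([.557,-.0055,.042],-2.42,3)
c=env.capture("side"); o=(260,220)
cv2.imwrite("pics/f.png",cv2.resize(c["frame"][o[1]:o[1]+90,o[0]:o[0]+110,::-1],None,fx=5,fy=5,interpolation=cv2.INTER_CUBIC))
```

```text
t 5.05 tcp [ 0.5563 -0.0052  0.0776] yaw -2.4153218882304004 F [-0.5  0.1 -0.3] w 0.0852
[-0.01 -0.02  1.19] [ 0.  -0.   0.1]
[-0.01 -0.02  1.19] [ 0.  -0.   0.1]
[-0.01 -0.02  1.19] [ 0.  -0.   0.1]
```

View pics/f.png

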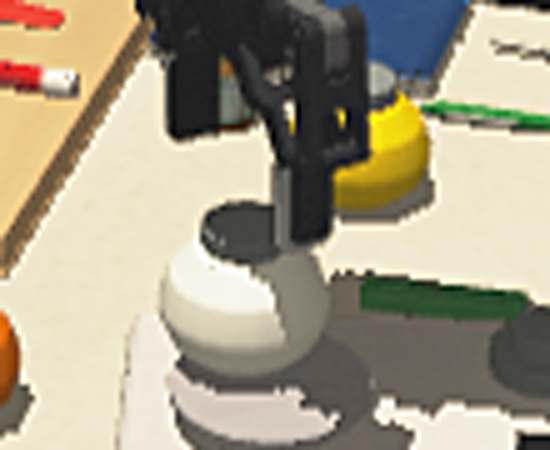

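Run:
```python
from h import *
c=env.capture("side")
for d in(.0426,.057):
  for x in(-.011,.011): 
    p=np.array([.5563,-.0052])+d*np.array([-.663,.749])+x*np.array([-.748,-.664])
    print(d,x,(proj(c,[[*p,.0776+.013]])[0]-(260,220))*5)
```

```text
0.0426 -0.011 [271.91841909 302.72857613]
0.0426 0.011 [323.27110143 288.12184964]
0.057 -0.011 [289.96598095 321.90144397]
0.057 0.011 [341.70997735 306.96053976]
```

Run:
```python
from h import *
c=env.capture("side")
for sg in(1,-1):
 for z in(.0776,.0906,.1,.11,.12):
  print(sg,z,[np.round((proj(c,[[*(np.array([.5563,-.0052])+sg*d*np.array([-.663,.749])+x*np.array([-.748,-.664])),z]])[0]-(260,220))*5).tolist() for d in(.0426,.057) for x in(-.011,.011)])
```

```text
1 0.0776 [[272.0, 331.0], [323.0, 317.0], [289.0, 351.0], [341.0, 336.0]]
1 0.0906 [[272.0, 303.0], [323.0, 288.0], [290.0, 322.0], [342.0, 307.0]]
1 0.1 [[272.0, 282.0], [324.0, 267.0], [290.0, 301.0], [342.0, 286.0]]
1 0.11 [[272.0, 259.0], [324.0, 245.0], [291.0, 278.0], [343.0, 263.0]]
1 0.12 [[273.0, 236.0], [325.0, 222.0], [291.0, 255.0], [344.0, 241.0]]
-1 0.0776 [[173.0, 225.0], [222.0, 212.0], [157.0, 208.0], [206.0, 195.0]]
-1 0.0906 [[173.0, 197.0], [222.0, 184.0], [157.0, 181.0], [206.0, 168.0]]
-1 0.1 [[172.0, 177.0], [222.0, 164.0], [157.0, 161.0], [206.0, 148.0]]
-1 0.11 [[172.0, 155.0], [222.0, 143.0], [157.0, 139.0], [206.0, 127.0]]
-1 0.12 [[172.0, 134.0], [222.0, 121.0], [156.0, 117.0], [206.0, 105.0]]
```

jog_arm(commands=[8.54,0,0,1.2,0,0,0,8.54,0,0,1.2,0,0,0,8.54,0,0,0.6,0,0,0,8.54,0,0,0,0,0,0])

```text
time_s: 5.7
tcp_pos: [0.5577, -0.0054, 0.0472]
tcp_rot: [-3.141, -0.0, -2.415]
contact_force: [0.3, -0.2, 0.2]
width: 0.085
```

Run:
```python
from h import *
plan([.557,-.0055,.042],-2.42,1)
c=env.capture("side"); o=(260,220)
cv2.imwrite("pics/g.png",cv2.resize(c["frame"][o[1]:o[1]+90,o[0]:o[0]+110,::-1],None,fx=7,fy=7,interpolation=cv2.INTER_CUBIC)[:600])
```

```text
t 5.7 tcp [ 0.5577 -0.0054  0.0472] yaw -2.415285883811516 F [ 0.3 -0.2  0.2] w 0.085
[0.06 0.04 0.52] [-0.  -0.   0.3]
```

View pics/g.png

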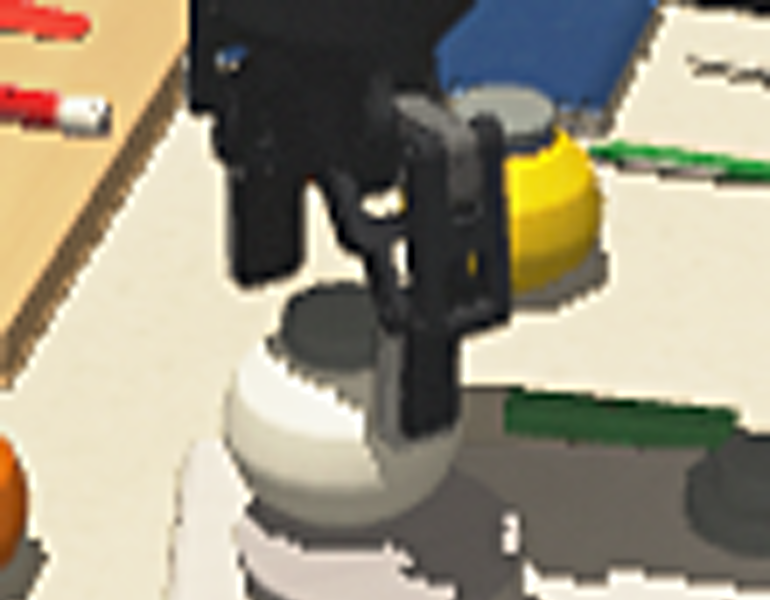

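Run:
```python
from h import *
s=env.read_state(); R=Ro.from_euler("xyz",s["tcp_rot"]); p=np.array(s["tcp_pos"])
out=[]
for n,o in(("top",(225,165)),("side",(250,190))):
    c=env.capture(n); k=4; im=cv2.resize(c["frame"][o[1]:o[1]+140,o[0]:o[0]+100,::-1],None,fx=k,fy=k,interpolation=cv2.INTER_CUBIC)
    if n=="top": im=np.clip(im.astype(float)*1.8,0,255).astype(np.uint8)
    def dr(L,col): 
        q=proj(c,p+R.apply(np.array(L))); cv2.polylines(im,[np.round((q-o+.5)*k).astype(np.int32)],True,col,1)
    for sg in(1,-1): dr([[x,sg*y,-.013] for x,y in((-.011,.0425),(.011,.0425),(.011,.057),(-.011,.057))],(0,0,255))
    dr([[x,y,-.0727] for x,y in((-.038,-.0425),(.038,-.0425),(.038,.0425),(-.038,.0425))],(0,255,0))
    cv2.polylines(im,[np.round((poly(c,ballpts(.557,-.0055))-o+.5)*k).astype(np.int32)],True,(255,0,0),1)
    out.append(im)
cv2.imwrite("pics/hh.png",np.hstack(out))
```

```text
(no output)
```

View pics/hh.png

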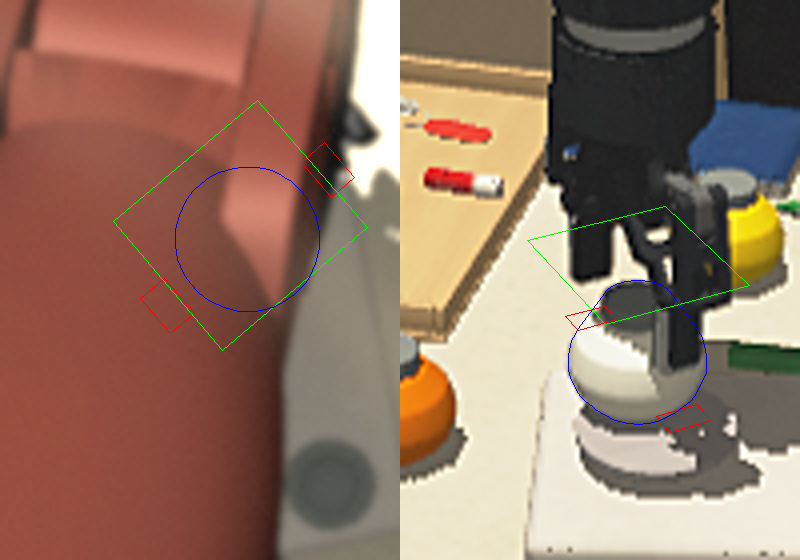

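In the side view both tips sit about 14 px above their predicted place, so the open tips stand some 25–30 mm higher than I took from the TCP. The lateral fit is fine. I go down in steps and watch the force.

jog_arm(commands=[8.54,0,0,0.7,0,0,0,8.54,0,0,0.7,0,0,0,8.54,0,0,0,0,0,0])

```text
time_s: 6.22
tcp_pos: [0.5588, -0.0056, 0.0335]
tcp_rot: [-3.139, 0.001, -2.415]
contact_force: [0.2, -0.5, 0.0]
width: 0.0859
```

Run:
```python
from h import *
plan([.557,-.0055,.02],-2.42,1)
c=env.capture("side"); o=(260,200)
cv2.imwrite("pics/i.png",cv2.resize(c["frame"][o[1]:o[1]+110,o[0]:o[0]+110,::-1],None,fx=5,fy=5,interpolation=cv2.INTER_CUBIC))
r=whitemask(c,(308,280)); print(r["extent"])
```

```text
t 6.225 tcp [ 0.5588 -0.0056  0.0335] yaw -2.41530908078663 F [ 0.2 -0.5  0. ] w 0.0859
[0.13 0.13 1.35] [-0.1  0.1  0.3]
[291.1, 262.6, 320.6, 296.0]
```

View pics/i.png

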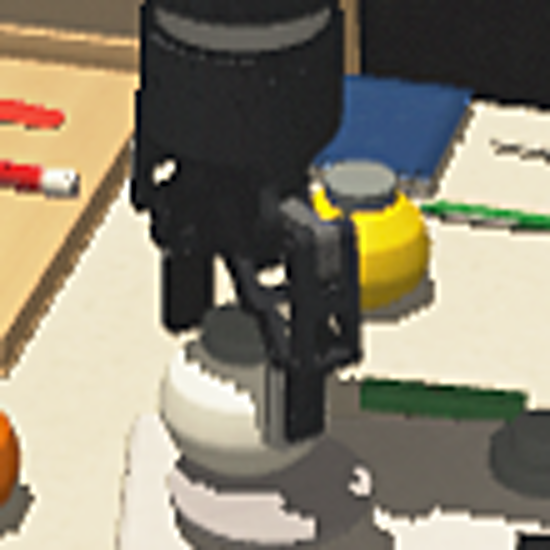

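jog_arm(commands=[8.54,0.1,0.1,0.6,0,0,0,8.54,0,0,0.6,0,0,0,8.54,0,0,0,0,0,0])

```text
time_s: 6.7
tcp_pos: [0.5577, -0.0055, 0.0214]
tcp_rot: [-3.138, 0.002, -2.415]
contact_force: [-0.4, -0.5, 0.5]
width: 0.0852
```

```bash
cat >> h.py <<'E'
def tips(c):
    d=c["frame"].max(2)<50; res=[]
    for u in range(294,332,2):
        r=np.nonzero(d[230:312,u])[0]; res.append((u,int(r.max()+230) if len(r) else 0))
    return res
E
python3 - <<'E'
from h import *
plan([.557,-.0055,.01],-2.42,1)
c=env.capture("side"); print(tips(c)); cv2.imwrite("pics/j.png",c["frame"][...,::-1])
E
python3 - <<'E'
import sys; sys.path.insert(0,'.')
import cv2
E
```

```text
t 6.7 tcp [ 0.5577 -0.0055  0.0214] yaw -2.4152512206503878 F [-0.4 -0.5  0.5] w 0.0852
[0.06 0.06 1.14] [-0.2  0.1  0.3]
[(294, 269), (296, 268), (298, 266), (300, 263), (302, 261), (304, 255), (306, 261), (308, 266), (310, 267), (312, 271), (314, 278), (316, 279), (318, 293), (320, 292), (322, 292), (324, 291), (326, 279), (328, 278), (330, 278)]
```

jog_arm(commands=[8.54,0,0,0.5,0,0,0,8.54,0,0,0.5,0,0,0,8.54,0,0,0,0,0,0])

```text
time_s: 7.12
tcp_pos: [0.5581, -0.0056, 0.011]
tcp_rot: [-3.138, 0.002, -2.415]
contact_force: [-0.2, 0.7, -0.4]
width: 0.0854
```

Run:
```python
from h import *
plan([.557,-.0055,.01],-2.42,1)
c=env.capture("side"); print(tips(c)); o=(260,210)
cv2.imwrite("pics/k.png",cv2.resize(c["frame"][o[1]:o[1]+110,o[0]:o[0]+110,::-1],None,fx=5,fy=5,interpolation=cv2.INTER_CUBIC))
```

```text
t 7.125 tcp [ 0.5581 -0.0056  0.011 ] yaw -2.4152033966054556 F [-0.2  0.7 -0.4] w 0.0854
[0.08 0.08 0.1 ] [-0.2  0.1  0.3]
[(294, 269), (296, 268), (298, 266), (300, 263), (302, 260), (304, 261), (306, 264), (308, 271), (310, 272), (312, 275), (314, 282), (316, 283), (318, 297), (320, 297), (322, 296), (324, 295), (326, 284), (328, 283), (330, 282)]
```

View pics/k.png

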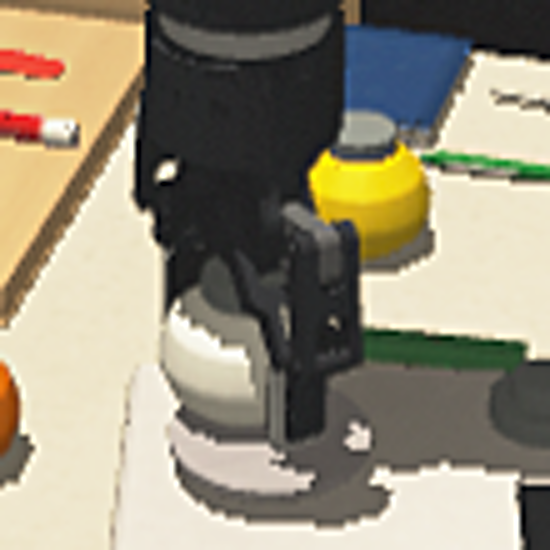

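jog_arm(commands=[8.54,0.1,0.1,0.4,0,0,0,8.54,0,0,0.2,0,0,0,8.54,0,0,0,0,0,0])

```text
time_s: 7.55
tcp_pos: [0.5569, -0.0055, 0.0049]
tcp_rot: [-3.138, 0.003, -2.415]
contact_force: [0.4, 0.6, 0.4]
width: 0.0855
```

Run:
```python
from h import *
plan([.557,-.0055,.005],-2.42,1)
c=env.capture("side"); print(tips(c)); r=whitemask(c,(308,280)); print(r["extent"])
# left silhouette edge of ball vs model
for n in np.arange(0,.026,.004):
    d=n*np.array([-.66,.75]); q=poly(c,ballpts(.5581+d[0],-.0047+d[1])); print(round(n,3),"left",round(q[:,0].min(),1),"bot",round(q[:,1].max(),1))
```

```text
t 7.55 tcp [ 0.5569 -0.0055  0.0049] yaw -2.415256608471709 F [0.4 0.6 0.4] w 0.0855
[-0.01 -0.01 -0.01] [-0.2  0.2  0.3]
[(294, 269), (296, 268), (298, 266), (300, 263), (302, 261), (304, 263), (306, 266), (308, 272), (310, 274), (312, 276), (314, 283), (316, 286), (318, 300), (320, 300), (322, 299), (324, 298), (326, 287), (328, 286), (330, 285)]
[290.5, 263.0, 316.9, 298.2]
0.0 left 290.9 bot 295.6
0.004 left 291.8 bot 296.6
0.008 left 292.7 bot 297.7
0.012 left 293.5 bot 298.7
0.016 left 294.4 bot 299.8
0.02 left 295.3 bot 300.9
0.024 left 296.2 bot 302.0
```

jog_arm(commands=[8.54,0,0.4,0,0,0,0,8.54,0,0.4,0,0,0,0,8.54,0,0.3,0,0,0,0,8.54,0,0.3,0,0,0,0,8.54,0,0.3,0,0,0,0])

```text
time_s: 8.28
tcp_pos: [0.5455, 0.0079, 0.0054]
tcp_rot: [-3.136, 0.003, -2.415]
contact_force: [0.0, -0.4, 0.2]
width: 0.0852
```

Run:
```python
from h import *
plan([.5357,.0185,.005],-2.42,4)
c=env.capture("side"); print(tips(c)); r=whitemask(c,(310,282)); print(r["extent"]); o=(260,210)
cv2.imwrite("pics/l.png",cv2.resize(c["frame"][o[1]:o[1]+110,o[0]:o[0]+110,::-1],None,fx=5,fy=5,interpolation=cv2.INTER_CUBIC))
```

```text
t 8.275 tcp [0.5455 0.0079 0.0054] yaw -2.4152865188174726 F [ 0.  -0.4  0.2] w 0.0852
[0.01 0.36 0.01] [-0.1  0.   0.1]
[0.01 0.36 0.01] [-0.1  0.   0.1]
[0.01 0.36 0.01] [-0.1  0.   0.1]
[0.01 0.36 0.01] [-0.1  0.   0.1]
[(294, 257), (296, 264), (298, 270), (300, 269), (302, 267), (304, 263), (306, 266), (308, 267), (310, 270), (312, 275), (314, 279), (316, 280), (318, 286), (320, 291), (322, 304), (324, 304), (326, 304), (328, 303), (330, 292)]
[291.3, 265.9, 321.6, 299.8]
```

View pics/l.png

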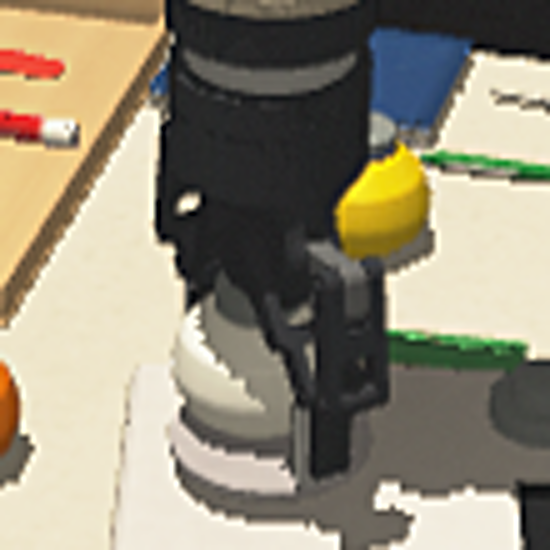

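jog_arm(commands=[8.54,0,0.35,0,0,0,0,8.54,0,0.35,0,0,0,0,8.54,0,0.3,0,0,0,0,8.54,0,0.3,0,0,0,0,8.54,0,0,0,0,0,0])

```text
time_s: 9.0
tcp_pos: [0.5361, 0.0184, 0.0053]
tcp_rot: [-3.137, 0.003, -2.415]
contact_force: [-0.6, -0.9, 0.1]
width: 0.0853
```

jog_arm(commands=[8.54,0,-0.4,0,0,0,0,8.54,0,-0.4,0,0,0,0,8.54,0,0,0,0,0,0])

```text
time_s: 9.38
tcp_pos: [0.5417, 0.0119, 0.0053]
tcp_rot: [-3.137, 0.003, -2.415]
contact_force: [-0.5, 0.0, -0.3]
width: 0.0857
```

Run:
```python
from h import *
plan([.5415,.012,.09],-2.42,4)
c=env.capture("side"); r=whitemask(c,(312,285)); print(r["extent"],r["region"].sum())
# pan ring edge & ball left/bottom edges
for n in np.arange(.012,.034,.004):
    d=n*np.array([-.66,.75]); q=poly(c,ballpts(.5581+d[0],-.0047+d[1])); print(round(n,3),"left",round(q[:,0].min(),1),"bot",round(q[:,1].max(),1))
```

```text
t 9.375 tcp [0.5417 0.0119 0.0053] yaw -2.4151645888641626 F [-0.5  0.  -0.3] w 0.0857
[-0.   -0.   -2.12] [-0.1  0.   0.1]
[-0.   -0.   -2.12] [-0.1  0.   0.1]
[-0.    0.   -2.12] [-0.1  0.   0.1]
[ 0.    0.   -2.12] [-0.1  0.   0.1]
[295.0, 270.5, 323.7, 303.8] 523
0.012 left 293.5 bot 298.7
0.016 left 294.4 bot 299.8
0.02 left 295.3 bot 300.9
0.024 left 296.2 bot 302.0
0.028 left 297.1 bot 303.1
0.032 left 298.1 bot 304.2
```

jog_arm(commands=[8.54,0,0,-1.0,0,0,0,8.54,0,0,-2.0,0,0,0,8.54,0,0,-3.0,0,0,0,8.54,0,0,-4.0,0,0,0,8.54,0,0,-2.0,0,0,0])

```text
time_s: 10.1
tcp_pos: [0.5393, 0.0127, 0.1298]
tcp_rot: [-3.139, 0.001, -2.415]
contact_force: [0.9, 0.9, -1.2]
width: 0.0856
```

Run:
```python
from h import *
plan([.42,-.06,.125],-2.42,4)
c=env.capture("side"); r=whitemask(c,(313,285)); print(r["confidence"],r["extent"],r["region"].sum())
print(fitball(c,r["region"],[.543,.012]),"pan in side (.543,.013)")
```

```text
t 10.1 tcp [0.5393 0.0127 0.1298] yaw -2.4148012607863785 F [ 0.9  0.9 -1.2] w 0.0856
[3.44 0.62 0.11] [-0.   0.   0.1]
[3.44 0.62 0.12] [-0.   0.   0.1]
[3.44 0.62 0.12] [-0.   0.   0.1]
[3.44 0.61 0.12] [-0.   0.   0.1]
0.94 [297.9, 264.4, 330.1, 302.9] 985
[0.5397456  0.01246384] pan in side (.543,.013)
```

jog_arm(commands=[4.0,3.4,0.6,0,0,0,0,0,3.4,0.6,0,0,0,0,0,3.4,0.6,0,0,0,0,0,3.4,0.6,0,0,0,0,0,0,0,0,0,0,0])

```text
time_s: 10.82
tcp_pos: [0.4173, -0.0607, 0.1269]
tcp_rot: [-3.14, 0.001, -2.414]
contact_force: [0.6, 1.2, -0.1]
width: 0.0002
```

```bash
cat > m.py <<'E'
from h import *
out=[]
plan([.4430,-.0475,.1],-2.42,4)
for n,o in(("top",(230,195)),("side",(260,245))):
    c=env.capture(n); r=whitemask(c,proj(c,[[.5415,.012,.065]])[0]); b=fitball(c,r["region"],[.542,.012])
    g=cv2.GaussianBlur(c["frame"],(0,0),.7).astype(float).sum(2); G=np.hypot(cv2.Sobel(g,-1,1,0),cv2.Sobel(g,-1,0,1)).astype(np.float32)
    q=hullmask(c,ballpts(*b)); 
    G[cv2.dilate(q.astype(np.uint8),np.ones((7,7)))>0]=0
    G[:int(proj(c,[[.5415,.012,.04]])[0,1])]=0 if n=="side" else G[:int(proj(c,[[.5415,.012,.04]])[0,1])]
    sc=lambda x,y:np.mean(cv2.remap(G,proj(c,ring(x,y,.04,.04)).astype(np.float32)[:,None],None,cv2.INTER_LINEAR))
    best=max((sc(x,y),x,y) for x in np.arange(.53,.552,.0005) for y in np.arange(.0,.024,.0005))
    print(n,"ball",np.round(b,4),"iou",round((q&r["region"]).sum()/(q|r["region"]).sum(),3),"pan edge",np.round(best,4),"pin",[np.round(atz(c,x["point"],.04)[:2],4) for x in env.pinpoint(c,"pan_top")[:1]])
    s=6; im=cv2.resize(c["frame"][o[1]:o[1]+66,o[0]:o[0]+100,::-1],None,fx=s,fy=s,interpolation=cv2.INTER_CUBIC)
    if n=="top": im=np.clip(im*1.6,0,255).astype(np.uint8)
    def dr(q,col): cv2.polylines(im,[np.round((q-o+.5)*s).astype(np.int32)],True,col,1)
    dr(proj(c,ring(best[1],best[2],.04,.04)),(0,0,255)); dr(poly(c,ballpts(*b)),(0,255,0)); dr(proj(c,ring(*b,.1,.017)),(0,255,0)); out.append(im)
import sys
cv2.imwrite(f"pics/{sys.argv[1]}.png",cv2.resize(np.vstack(out),None,fx=.75,fy=.75))
E
python3 m.py m1
```

```text
t 10.825 tcp [ 0.4173 -0.0607  0.1269] yaw -2.413556853738578 F [ 0.6  1.2 -0.1] w 0.0002
[-0.7  -0.18  0.67] [-0.   0.   0.1]
[-0.7  -0.18  0.67] [-0.   0.   0.1]
[-0.7  -0.18  0.67] [-0.   0.   0.1]
[-0.7  -0.18  0.67] [-0.   0.   0.1]
top ball [0.6721 0.0068] iou 0.875 pan edge [2.267706e+02 5.375000e-01 1.000000e-02] pin [array([0.5423, 0.012 ])]
side ball [0.5404 0.0132] iou 0.957 pan edge [4.394533e+02 5.425000e-01 1.300000e-02] pin [array([0.5426, 0.0156])]
```

View pics/m1.png

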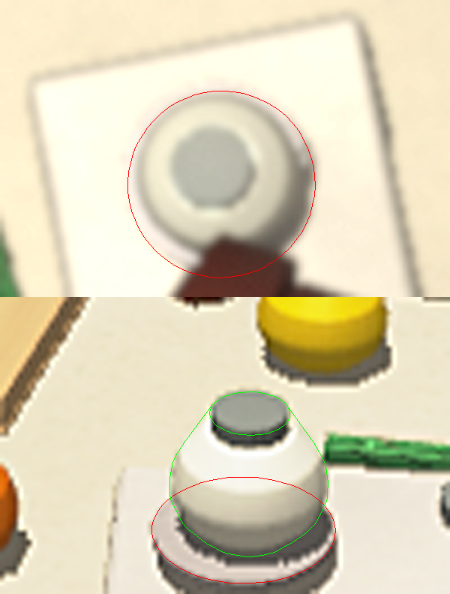

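jog_arm(commands=[0,2.0,1.8,0,0,0,0,0,2.0,1.8,0,0,0,0,0,0,0,0,0,0,0])

```text
time_s: 11.5
tcp_pos: [0.3667, -0.0591, 0.1267]
tcp_rot: [-3.139, 0.003, -2.408]
contact_force: [0.5, -0.9, -0.5]
width: 0.0002
```

```bash
python3 m.py m2
python3 - <<'E'
from h import *
for n in("top","side"):
    c=env.capture(n); f=c["frame"].astype(int); b=(.541,.013) 
    # grey cap: fit circle edge by disc contrast
    L=f.sum(2).astype(np.float32)
    def sc(x,y):
        i=np.vstack([proj(c,ring(x,y,.1,r)) for r in(.004,.008,.012,.0155)]); o=proj(c,ring(x,y,.1,.0185))
        v=lambda q:cv2.remap(L,q.astype(np.float32)[:,None],None,cv2.INTER_LINEAR).mean()
        return (v(o)-v(i))
    print(n,"cap",np.round(max((sc(x,y),x,y) for x in np.arange(.53,.555,.0005) for y in np.arange(0,.026,.0005)),4))
E
```

```text
t 11.5 tcp [ 0.3667 -0.0591  0.1267] yaw -2.4082999493114867 F [ 0.5 -0.9 -0.5] w 0.0002
[-1.61 -1.06  0.67] [-0.   0.   0.2]
[-1.61 -1.06  0.67] [-0.   0.   0.2]
[-1.62 -1.05  0.67] [-0.   0.   0.2]
[-1.62 -1.05  0.67] [-0.   0.   0.2]
top ball [0.5389 0.0101] iou 0.975 pan edge [1.226425e+02 5.370000e-01 8.500000e-03] pin [array([ 0.4923, -0.1117])]
side ball [0.5398 0.0122] iou 0.861 pan edge [4.240529e+02 5.425000e-01 1.300000e-02] pin [array([0.5444, 0.0174])]
top cap [6.22583e+01 5.38500e-01 9.00000e-03]
side cap [2.674891e+02 5.370000e-01 2.550000e-02]
```

View pics/m2.png

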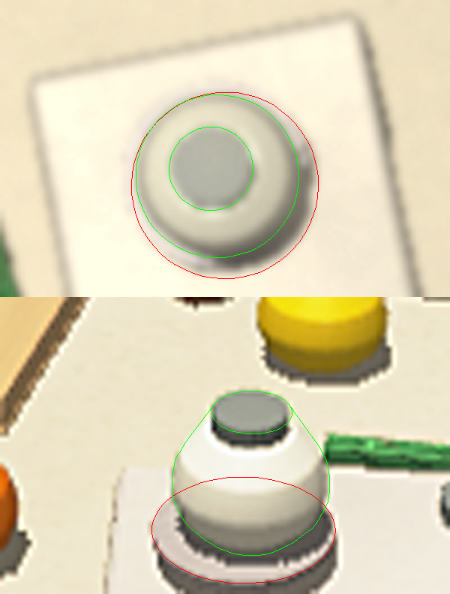

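Run:
```python
from h import *
for n in("top","side"):
    c=env.capture(n); g=cv2.GaussianBlur(c["frame"],(0,0),.8).astype(float).sum(2); G=np.hypot(cv2.Sobel(g,-1,1,0),cv2.Sobel(g,-1,0,1)).astype(np.float32)
    G=np.minimum(G,np.percentile(G,95))
    t=np.linspace(-.9,.9,60)
    E=np.vstack([np.c_[t*.1,0*t+.075],np.c_[t*.1,0*t-.075],np.c_[0*t+.1,t*.075],np.c_[0*t-.1,t*.075]]) if n=="top" else np.vstack([np.c_[t*.1,0*t+.075],np.c_[t*.075*0-.1,t*.075],np.c_[0*t+.1,t*.075]])
    def f(p,z=.02):
        C,S=np.cos(p[2]),np.sin(p[2]); X=np.c_[E@np.array([[C,S],[-S,C]])+p[:2],np.full(len(E),z)]
        return -cv2.remap(G,proj(c,X).astype(np.float32)[:,None],None,cv2.INTER_LINEAR).mean()
    r=min((minimize(f,[x,y,w],method="Nelder-Mead",options=dict(initial_simplex=[[x,y,w],[x+.003,y,w],[x,y+.003,w],[x,y,w+.03]])) for x in(.496,.501,.506) for y in(0,.004) for w in(.2,.23)),key=lambda r:r.fun)
    p=r.x; C,S=np.cos(p[2]),np.sin(p[2]); w=lambda x,y:np.round([p[0]+C*x-S*y,p[1]+S*x+C*y],4)
    print(n,np.round(p,4),r.fun,"pan",w(.04,0),"key",w(-.07,-.036))
    for u in env.pinpoint(c,"zero_key_top")[:2]: print(u["confidence"],np.round(atz(c,u["point"],.045),4))
    for u in env.trace(c,"zero_key_top")[:2]: print(u["confidence"],np.round(u["extent"],1),np.round(atz(c,cen(u["region"]),.04),4))
```

```text
top [ 0.4993 -0.0005  0.219 ] -194.893310546875 pan [0.5383 0.0082] key [ 0.4388 -0.0508]
0.44 [ 0.4369 -0.0442  0.045 ]
0.46 [297.7 280.9 313.5 293.6] [ 0.4413 -0.0452  0.04  ]
side [0.5064 0.0066 0.2525] -316.4095153808594 pan [0.5452 0.0166] key [ 0.4476 -0.0457]
0.62 [ 0.4471 -0.0423  0.045 ]
```

Both cameras put the ball about 2–3 mm from the pan's middle (limit 6 mm). It stands upright, untouched and still. Next is the key, at about (0.443, -0.047).

jog_arm(commands=[0,-1.6,-1.1,0.7,0,0,0,0,-1.6,-1.1,0.7,0,0,0,0,-1.6,-1.0,0.7,0,0,0,0,-1.6,-1.0,0.7,0,0,0,0,0,0,0,0,0,0])

```text
time_s: 12.82
tcp_pos: [0.4458, -0.048, 0.0985]
tcp_rot: [-3.137, 0.003, -2.409]
contact_force: [-0.6, -0.1, 0.7]
width: -0.0007
```

Run:
```python
from h import *
plan([.443,-.047,.06],-2.42,2)
c=env.capture("side"); p=env.read_state()["tcp_pos"]; o=(300,200)
im=cv2.resize(c["frame"][o[1]:o[1]+110,o[0]:o[0]+130,::-1],None,fx=5,fy=5,interpolation=cv2.INTER_CUBIC)
for z,col in((p[2],(0,0,255)),(p[2]+.02,(255,0,0)),(.045,(0,255,0))):
    q=(proj(c,[[p[0],p[1],z]])[0]-o+.5)*5; cv2.circle(im,tuple(int(v) for v in q),4,col,1)
cv2.imwrite("pics/n.png",im)
```

```text
t 12.825 tcp [ 0.4458 -0.048   0.0985] yaw -2.4092503557357996 F [-0.6 -0.1  0.7] w -0.0007
[0.08 0.14 1.92] [-0.1  0.1  0.3]
[0.07 0.13 1.92] [-0.1  0.1  0.3]
```

View pics/n.png

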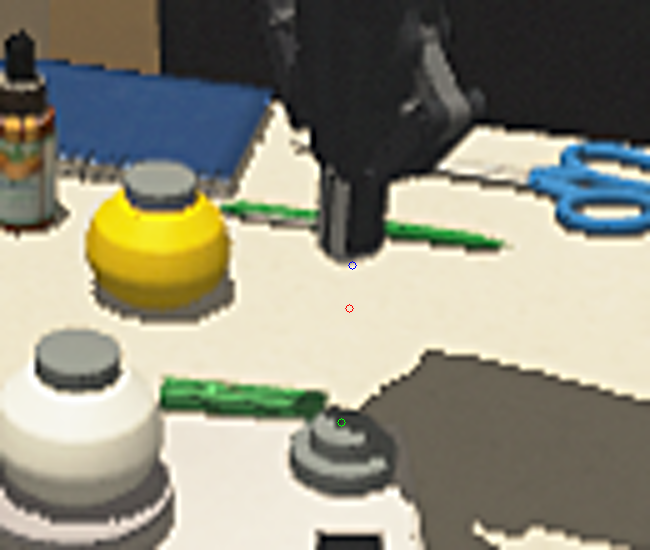

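jog_arm(commands=[0,0.1,0.1,2.0,0,0,0,0,0,0,2.0,0,0,0,0,0,0,1.8,0,0,0,0,0,0,0.8,0,0,0,0,0,0,0,0,0,0])

```text
time_s: 13.5
tcp_pos: [0.4411, -0.0486, 0.0329]
tcp_rot: [-3.137, 0.002, -2.41]
contact_force: [-0.2, -0.7, 0.3]
width: -0.0002
```

Run:
```python
from h import *
plan([.443,-.047,.019],-2.42,2)
c=env.capture("side"); o=(320,240)
cv2.imwrite("pics/p.png",cv2.resize(c["frame"][o[1]:o[1]+70,o[0]:o[0]+90,::-1],None,fx=6,fy=6,interpolation=cv2.INTER_CUBIC))
```

```text
t 13.5 tcp [ 0.4411 -0.0486  0.0329] yaw -2.410202324600509 F [-0.2 -0.7  0.3] w -0.0002
[-0.12  0.    0.69] [-0.1  0.1  0.3]
[-0.12 -0.    0.69] [-0.1  0.1  0.3]
```

View pics/p.png

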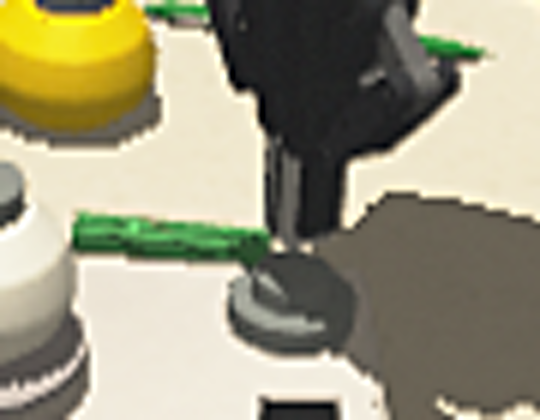

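jog_arm(commands=[0,-0.3,-0.1,0.5,0,0,0,0,0,0,0.4,0,0,0,0,0,0,0.2,0,0,0,0,0,0,0,0,0,0])

```text
time_s: 14.05
tcp_pos: [0.4456, -0.0476, 0.0227]
tcp_rot: [-3.135, 0.004, -2.41]
contact_force: [0.1, -0.0, 0.1]
width: -0.0
```

jog_arm(commands=[0,0,0,0.2,0,0,0,0,0,0,0,0,0,0])

```text
time_s: 14.3
tcp_pos: [0.4458, -0.0477, 0.0207]
tcp_rot: [-3.135, 0.004, -2.41]
contact_force: [-0.5, -0.7, 1.2]
width: -0.0002
```

jog_arm(commands=[0,0,0,0.2,0,0,0,0,0,0,0,0,0,0])

```text
time_s: 14.55
tcp_pos: [0.4458, -0.0476, 0.0187]
tcp_rot: [-3.134, 0.004, -2.41]
contact_force: [0.2, 0.1, 2.5]
width: -0.0002
```

jog_arm(commands=[0,0,0,0.2,0,0,0,0,0,0,0,0,0,0])

```text
time_s: 14.8
tcp_pos: [0.4458, -0.0477, 0.0167]
tcp_rot: [-3.134, 0.004, -2.41]
contact_force: [-0.3, 0.2, 3.6]
width: -0.0001
```

jog_arm(commands=[0,0,0,0.15,0,0,0,0,0,0,0,0,0,0])

```text
time_s: 15.05
tcp_pos: [0.4458, -0.0476, 0.0152]
tcp_rot: [-3.134, 0.004, -2.41]
contact_force: [-1.0, -0.3, 3.7]
width: -0.0003
```

jog_arm(commands=[0,0,0,0.1,0,0,0,0,0,0,0,0,0,0])

```text
time_s: 15.3
tcp_pos: [0.4458, -0.0477, 0.0146]
tcp_rot: [-3.134, 0.004, -2.41]
contact_force: [-2.7, 1.3, 6.6]
width: -0.0003
```

jog_arm(commands=[0,0,0,0.15,0,0,0,0,0,0,0,0,0,0])

```text
time_s: 15.55
tcp_pos: [0.4459, -0.0477, 0.0146]
tcp_rot: [-3.134, 0.004, -2.41]
contact_force: [-2.3, -0.3, 7.7]
width: -0.0003
```

jog_arm(commands=[0,0,0,-0.4,0,0,0,0,0,0,-1.0,0,0,0,0,0,0,-3.0,0,0,0,0,0,0,-4.0,0,0,0,0,0,0,-3.0,0,0,0])

```text
time_s: 16.18
tcp_pos: [0.4431, -0.0469, 0.1312]
tcp_rot: [-3.137, 0.002, -2.41]
contact_force: [0.8, -0.1, 0.8]
width: 0.0002
```

jog_arm(commands=[0,3.0,2.6,0,0,0,0,0,3.0,2.6,0,0,0,0,0,0,0,0,0,0,0,0,0,0,0,0,0,0])

```text
time_s: 16.68
tcp_pos: [0.3648, -0.0492, 0.1346]
tcp_rot: [-3.13, 0.006, -2.41]
contact_force: [0.2, -0.1, -0.1]
width: -0.0001
```

```bash
python3 m.py m3
```

```text
t 16.675 tcp [ 0.3648 -0.0492  0.1346] yaw -2.409833156932601 F [ 0.2 -0.1 -0.1] w -0.0001
[-1.48 -1.26  0.89] [-0.2  0.1  0.1]
[-1.48 -1.26  0.88] [-0.2  0.1  0.1]
[-1.49 -1.26  0.88] [-0.2  0.1  0.1]
[-1.49 -1.26  0.87] [-0.2  0.1  0.1]
top ball [0.5392 0.0098] iou 0.935 pan edge [1.22756e+02 5.37500e-01 8.00000e-03] pin [array([0.5354, 0.0095])]
side ball [0.5403 0.0116] iou 0.939 pan edge [4.252799e+02 5.425000e-01 1.300000e-02] pin [array([0.5458, 0.0087])]
```

View pics/m3.png

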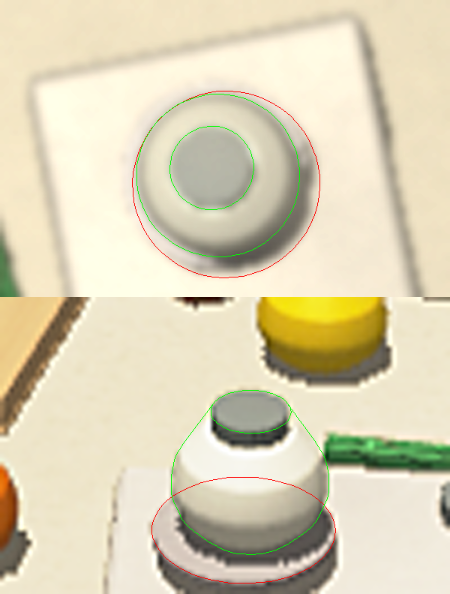

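The ball hasn't moved since the press: about 2.5 mm off-centre in the side view and 1.7–2.5 mm in the top view. The key has been released and the arm is clear, so I hand in.

```bash
python3 -c "
from rig import env
print(env.hand_in())"
```

```text
the job is handed in; nothing more can be done
None
```

I slid the white ball about 23 mm to the middle of the pan, pressed the zero key to its stop, then backed the arm off and handed in at about 17 s. The hand-in gives no verdict.

- **Ball:** I nudged it with one finger of the open jaws, without gripping it. In the last pictures it stands upright and untouched. The fits put it about 2–3 mm from the pan's middle, against the 6 mm limit, and it did not move during the press.
- **Key:** pressed with the shut fingertips. The force rose steadily to about 3.7 N. The last steps met the stop at 6.6–7.7 N after about 6–7 mm of travel. I lifted off and the force went back to zero. I did not measure the key coming up again in a picture.
- **Other things:** I did not re-measure the pegs, notebook, pen, scissors or dropper at the end. The arm and fingers felt no contact apart from the key.

**What disagreed:**
- **Fingertip height:** the tips stood about 26 mm higher than the stated TCP when shut, and about 40 to 48 mm higher when open. I set all heights by the pictures and the force.
- **Pan centre:** the two cameras and methods differed by 2–5 mm. One rough outline fit of the scale case in the side view implied the ball was as much as about 6.5 mm off. I went by the direct fits of the pan edge and ball instead.
- **Pictures:** I viewed 15, over the budget of 10. The extra ones went on the fingertip height and the final checks.

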